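# Sort the steel cut-offs into the stock trays

## Robot

A 7-joint arm with a two-finger parallel gripper is mounted at the origin on the work surface. World frame = base frame: x ahead of the robot, y to its left, z up, the work surface at z = 0. Lengths are in m, angles in rad, forces in N, time in s.
With the tool pointing down it reaches from about 0.425 to 0.875 m from the base axis. Payload 9.9 kg.
Tool frame: the origin (TCP) lies at the centre of the arm's flange, where the gripper is bolted on; the fingertips stand 173 mm ahead of it and the grasp point (between the pads) lies 155 mm ahead of it; z points along the fingers, y is the line along which they close (so a half turn about z gives the same grasp; the last joint's range is limited). The gripper opens to 85 mm and grips with 20 to 120 N. Pads are 22 mm wide; open, the fingers measure 114 mm over their backs; the gripper's body (76 mm by 85 mm) begins 54 mm behind the grasp point. The pads swing forward as they close: fully open they stand 13 mm farther back than shut.
Start: joints at [-0.084, 0.576, 0.025, 1.437, -0.015, 1.129, -0.057], TCP at [0.675, 0, 0.405] pointing down, gripper open.
Joint ranges: [-2.76, 2.76], [-0.34, 2.15], [-1.52, 1.57], [0.19, 2.46], [-1.09, 4.23], [0.17, 1.99], [-2.82, 2.82]. Speed limits (rad/s): [2.22, 2.22, 3.01, 3.01, 3.14, 3.14, 3.14].

## Interface

Orientations are given as a 3x3 rotation matrix whose columns are the frame's x, y, z axes.
In Python, from workcell import robot gives the robot as it stands. The module is installed in compiled form; this text tells all that it offers.
- The arm moves only by the tool play_rows, never from a script. Its argument "increments" is a list of rows, each an object of numbers: "tx", "ty", "tz": the shift along the tool's x, y, z as a fraction of full scale; "roll": the turn about the tool's z as a fraction of full scale. A call has 1 to 10 rows; each row shifts and turns the commanded pose from where the row before left it, along the tool's axes as they then stand; what a row does not reach is not made up. Full scale, the value 1, is 2.5 cm for a shift and 8 degrees for a turn. A row lasts 1/10 s, in which the tool goes at most 50 mm and 8.59 degrees, less where a joint would pass 70% of its speed; a pose out of reach is approached as far as the arm can. A call with a number of a shift or a turn outside -1 to 1 is refused whole. A call with a gripper value outside its range is refused whole. "fingers" is the opening, from -1 (shut) to 1 (fully open), set as the call begins (left out, the last holds). The fingers move at their own pace and stop on an object; the grip force is fixed at half the most. Time passes only in rows, so rows that do not move let the fingers close. It gives the time, the measured TCP pose, the force, the opening and the grip force at its end, in the units of the state.
- robot.observe(): the state, without advancing time (a new reading comes with each control period).
- robot.camera(name): name is "scene" or "side" or "wrist"; returns a dict with "frame" (384x512x3 uint8, red, green, blue), "z_map" (384x512 float32, m along the optical axis (not along the pixel's ray), 0 where there is no reading), "camera_matrix" (3x3 intrinsics, pixels), "extrinsics" (4x4, takes a point from camera to world coordinates); the wrist camera has in their place "mount" (4x4, takes a point from camera to tool coordinates, whose origin is the TCP and whose axes are the flange's). Camera axes: x right, y down, z forward; pixel columns grow to the right and rows downward; lengths in m; the calibration is good to about 2 mm. A picture is of the moment at which its call begins: read the wrist's pose just before it.
- robot.job_done(): hands the job in; it is judged then, once.
The state is a dict: "time": time; "joints": joint angles; "qd": joint speeds; "tau": joint torques, N m; "tcp_pos": TCP position; "ee_rot": TCP orientation; "ft_force": force on the tool from outside, world axes, zero at the start; "torque": the same for the moment, N m; "finger_gap": opening from 0.0 (shut) to 1.0 (fully open); "grip_force": force on a finger pad.
Only numpy, scipy, OpenCV 4.12 (cv2) and the standard library are available. Lean on these libraries where they do the work, as an engineer would, in place of code of your own. Each camera call takes 0.05 s, during which the arm holds its last target. There are 200 camera calls.

## Task

Sort the five steel cut-offs into the three trays: each belongs in the tray whose welded sample slice shows the same section (round pipe, square tube or channel). Stand every piece upright on the floor of its tray, two of a kind side by side (not one inside the other), let go of everything, and do not knock over the white bottle.

Things in the scene. Friction and masses are not known exactly. Their poses are not given: they have to be found in the camera images.
- pipe_wide: Wide cut-off of round steel pipe, outside diameter 54 mm, wall 5 mm, 0.2 to 0.4 kg. Stands on end, 50 mm tall. Origin: centre of its underside; z up along the section.
- pipe_narrow: Narrow cut-off of round steel pipe, outside diameter 40 mm, wall 4 mm, 0.12 to 0.25 kg. Stands on end, 50 mm tall. Origin: centre of its underside; z up along the section.
- square_wide: Wide cut-off of square steel tube, 50 x 50 mm outside, wall 5 mm, 0.2 to 0.45 kg; x and y are square to its faces. Stands on end, 50 mm tall. Origin: centre of its underside; z up along the section.
- square_narrow: Narrow cut-off of square steel tube, 36 x 36 mm outside, wall 4 mm, 0.13 to 0.25 kg; x and y are square to its faces. Stands on end, 50 mm tall. Origin: centre of its underside; z up along the section.
- channel: Cut-off of steel channel, U-shaped from above: 50 mm along y over the outer flange faces, 36 mm along x, 6 mm thick, web at -x, open to +x; 0.17 to 0.33 kg. Grip it across the outer flange faces (closing along its y): across x a finger would enter the open side. Stands on end, 50 mm tall. Origin: underside, centre of the 50 x 36 outline; z up.
- tray_pipe: Tray for round pipe. Shallow fixed grey tray with a 12 mm tall slice of round pipe (46 mm) welded on a black tag plate at its +x side, slice centre 84 mm from the origin, its top 16 mm above the table. Well: inside 90 mm (x) by 150 mm (y), floor 4 mm thick, walls 4 mm thick, 14 mm high above the table. Origin: centre of the well, at table level; z up.
- tray_square: Tray for square tube. Shallow fixed grey tray with a 12 mm tall slice of square tube (44 mm) welded on a black tag plate at its +x side, slice centre 84 mm from the origin, its top 16 mm above the table. Well: inside 90 mm (x) by 150 mm (y), floor 4 mm thick, walls 4 mm thick, 14 mm high above the table. Origin: centre of the well, at table level; z up.
- tray_channel: Tray for channel. Shallow fixed grey tray with a 12 mm tall slice of channel (U-shape, 50 x 36 mm) welded on a black tag plate at its +x side, slice centre 84 mm from the origin, its top 16 mm above the table. Well: inside 90 mm (x) by 150 mm (y), floor 4 mm thick, walls 4 mm thick, 14 mm high above the table. Origin: centre of the well, at table level; z up.
- bottle: Loose upright white plastic bottle with a black cap, 38 mm in diameter, 85 mm tall, between two trays; a bystander. Origin: centre of its underside. Also about: a 35 mm tall brass tin between the other trays; a wrench and a screwdriver under 20 mm tall lie among the cut-offs; taller things at the back and sides.

How it is judged:
By the outcome, as a careful person would: the job done as asked, in the order asked, and still so for the second after the job is handed in, with the robot touching nothing.
It also fails if it takes over 120 s, if anything falls off the work surface, if the arm or the gripper's body presses on something with over 40 N, if the wrist force passes 120 N, or if a joint passes its speed limit or range.

## Working session

There is one attempt and no reset: what is moved stays moved. The work goes in short steps, Python scripts to look and compute and a tool call to move; the robot and the scene stay as the last step left them, time stands still between calls to the robot, and variables do not carry over. Pictures are saved under pics/ and viewed, at most 14 in all, crops included, and the job is handed in when it is done.

Besides the shell and the picture viewer there is one more tool, called after "Call:" in YAML: its name, and indented under it one key for each argument. play_rows: Moves the arm, as the interface text tells. Its arguments: {"type":"object","properties":{"increments":{"type":"array"},"fingers":{"type":"number"}},"required":["increments"]}

```bash
mkdir -p pics
cat > h.py <<'E'
import numpy as np, cv2
from workcell import robot
def shot(n):
    s=robot.observe(); c=robot.camera(n)
    if n=='wrist':
        T=np.eye(4);T[:3,:3]=np.array(s['ee_rot']);T[:3,3]=s['tcp_pos'];E=T@np.array(c['mount'])
    else: E=np.array(c['extrinsics'])
    return c['frame'],c['z_map'],np.array(c['camera_matrix']),E
def cloud(z,K,E):
    v,u=np.indices(z.shape); P=np.stack([(u-K[0,2])/K[0,0]*z,(v-K[1,2])/K[1,1]*z,z],-1)
    W=P@E[:3,:3].T+E[:3,3]; W[z<=0]=np.nan; return W
def ray(u,v,K,E,h):
    d=E[:3,:3]@np.array([(u-K[0,2])/K[0,0],(v-K[1,2])/K[1,1],1]); o=E[:3,3]; return o+d*(h-o[2])/d[2]
def save(f,name,s=1.5): cv2.imwrite('pics/'+name,cv2.resize(f[:,:,::-1],None,fx=s,fy=s))
E
python3 - <<'E'
from h import *
s=robot.observe(); print(s['time'],s['tcp_pos'],np.round(s['ee_rot'],3).tolist(),s['finger_gap'])
for n in ['scene','side','wrist']:
    f,z,K,E=shot(n); save(f,n+'0.png'); np.savez(n+'0.npz',f=f,z=z,K=K,E=E); print(n,np.round(E,3).tolist(),K[0].tolist())
E
```

```text
0.0 [6.74839192e-01 4.31893191e-05 4.03836019e-01] [[-0.0, 1.0, -0.002], [1.0, 0.0, -0.0], [-0.0, -0.002, -1.0]] 0.9997126332234644
scene [[-0.63, 0.523, -0.575, 1.16], [0.777, 0.405, -0.482, 0.519], [-0.019, -0.75, -0.661, 0.735], [0.0, 0.0, 0.0, 1.0]] [442.4082574194576, 0.0, 255.0433611703459]
side [[0.993, -0.052, 0.107, 0.443], [-0.118, -0.511, 0.851, -0.726], [0.01, -0.858, -0.514, 0.467], [0.0, 0.0, 0.0, 1.0]] [423.30419994760877, 0.0, 258.9243584436591]
wrist [[1.0, 0.001, -0.001, 0.675], [0.001, -0.945, -0.328, 0.085], [-0.001, 0.328, -0.945, 0.373], [0.0, 0.0, 0.0, 1.0]] [311.64267887117086, 0.0, 254.25833804961303]
```

View pics/scene0.png

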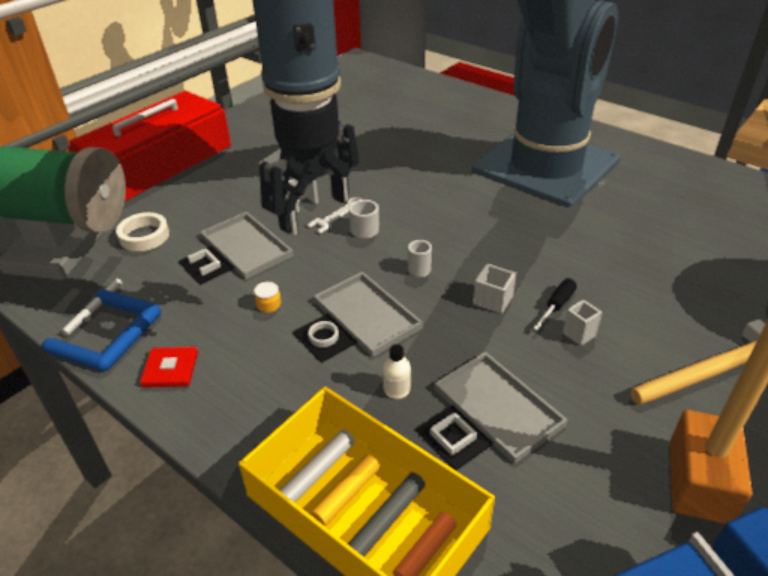

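View pics/side0.png

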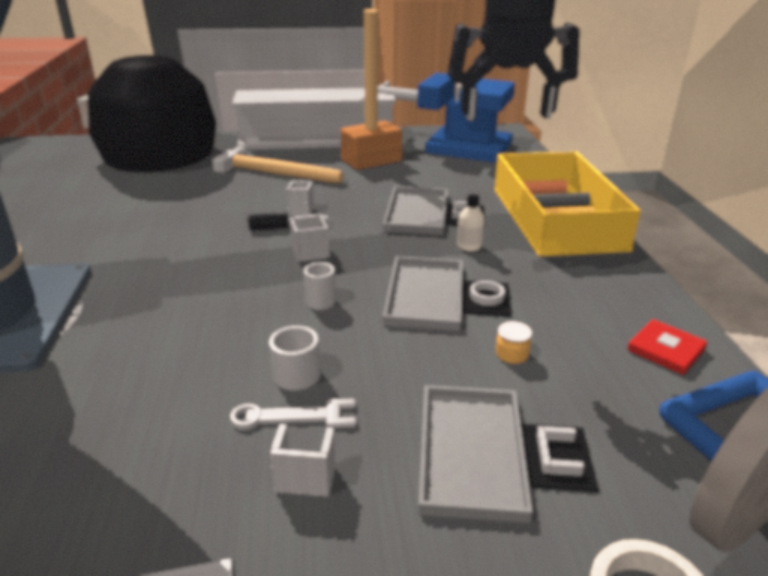

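View pics/wrist0.png

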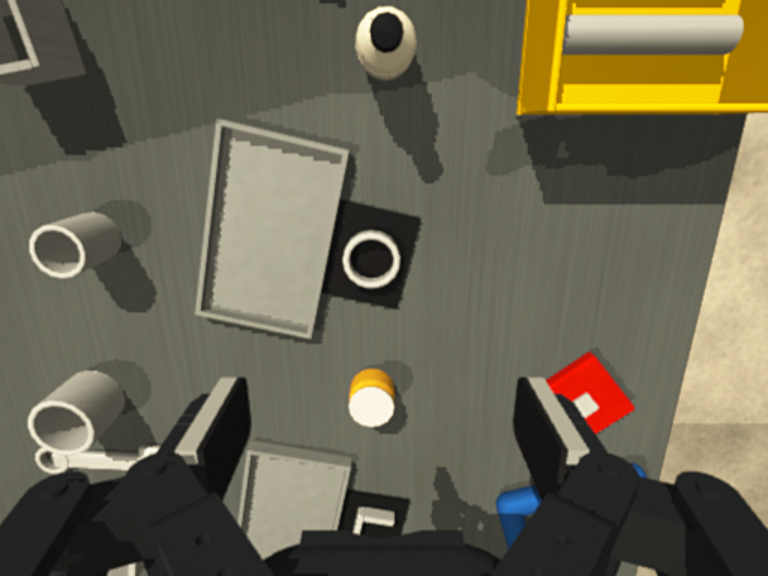

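The views show, from near to far in the side view, a channel at (303,460), wide pipe at (295,355), narrow pipe at (320,285), wide square at (310,238) and narrow square at (300,197). The trays run channel at (475,450), pipe at (425,293) and square at (417,210). The bottle at (470,225) stands between the square and pipe trays. Next I measure heights and positions from both views.

```bash
cat > meas.py <<'E'
from h import *
def grid(C,lo,hi,x0=.38,y0=-.45,n=(500,900)):
    P=C.reshape(-1,3); P=P[np.isfinite(P).all(1)&(P[:,2]>lo)&(P[:,2]<hi)]
    g=np.zeros(n,np.uint8); i=((P[:,0]-x0)*1000).astype(int); j=((P[:,1]-y0)*1000).astype(int)
    k=(i>=0)&(i<n[0])&(j>=0)&(j<n[1]); g[i[k],j[k]]=255; return g,P
E
python3 - <<'E'
from meas import *
top=[]
for n in ['scene','side','wrist']:
    d=np.load(n+'0.npz'); C=cloud(d['z'],d['K'],d['E']); f=d['f'].astype(int)
    sat=f.max(2)-f.min(2)
    C[sat>45]=np.nan
    Z=C[...,2]; m=np.isfinite(Z)&(C[...,0]>.4)&(C[...,0]<.9)&(abs(C[...,1])<.4)
    t=C[m&(Z<.01)]; print(n,'table z',np.round(np.percentile(t[:,2],[5,50,95]),4))
    for lo,hi,name in [(.035,.065,'pieces'),(.007,.022,'rims')]:
        g,P=grid(C,lo,hi); gg=cv2.morphologyEx(g,cv2.MORPH_CLOSE,np.ones((9,9),np.uint8))
        c,_=cv2.findContours(gg,cv2.RETR_EXTERNAL,cv2.CHAIN_APPROX_NONE)
        for q in c:
            r=cv2.minAreaRect(q)
            if min(r[1])<18: continue
            a,b=r[0][1]/1e3+.38,r[0][0]/1e3-.45
            k=P[np.hypot(P[:,0]-a,P[:,1]-b)<.04]
            print(' ',name,'xy %.3f %.3f'%(a,b),np.round(r[1],0),'ang %.1f'%r[2],'z95 %.4f'%np.percentile(k[:,2],95) if len(k) else '')
        top.append(gg)
S=np.zeros((500,900,3),np.uint8)
for i in range(3): S[...,i]=np.maximum(top[2*i],top[2*i+1]//2)
cv2.imwrite('pics/top.png',cv2.resize(S[:, :],(800,444)))
E
```

```text
scene table z [-0.7448  0.0018  0.0065]
  pieces xy 0.681 0.139 [29. 36.] ang 48.8 z95 0.0635
  pieces xy 0.665 -0.141 [37. 35.] ang 79.4 z95 0.0386
  pieces xy 0.442 -0.000 [42. 39.] ang 28.6 z95 0.0524
  pieces xy 0.430 0.142 [53. 51.] ang 80.3 z95 0.0527
  pieces xy 0.417 0.288 [37. 38.] ang 13.0 z95 0.0530
  pieces xy 0.409 -0.152 [56. 52.] ang 49.4 z95 0.0520
  rims xy 0.854 -0.154 [20. 19.] ang 45.0 z95 0.0195
  rims xy 0.645 0.257 [161. 166.] ang 13.8 z95 0.0181
  rims xy 0.615 -0.005 [162. 166.] ang 13.1 z95 0.0178
  rims xy 0.608 -0.294 [167. 157.] ang 11.4 z95 0.0161
  rims xy 0.426 0.293 [27. 49.] ang 61.9 z95 0.0213
  rims xy 0.423 -0.137 [19. 48.] ang 46.7 z95 0.0207
  rims xy 0.420 0.231 [80. 22.] ang 90.0 z95 0.0215
  rims xy 0.426 -0.220 [40. 92.] ang 5.2 z95 0.0114
side table z [-0.0014  0.0001  0.0049]
  pieces xy 0.671 0.123 [23. 37.] ang 23.7 z95 0.0631
  pieces xy 0.664 -0.145 [35. 32.] ang 35.5 z95 0.0360
  pieces xy 0.440 -0.005 [39. 40.] ang 90.0 z95 0.0500
  pieces xy 0.428 0.136 [50. 55.] ang 80.3 z95 0.0504
  pieces xy 0.414 0.283 [41. 36.] ang 13.2 z95 0.0
[... 486 characters left out ...]
26 [37. 91.] ang 5.0 z95 0.0087
wrist table z [-0.0019 -0.0006  0.0037]
  pieces xy 0.677 0.130 [36. 38.] ang 14.0 z95 0.0631
  pieces xy 0.666 -0.143 [32. 32.] ang 70.3 z95 0.0360
  pieces xy 0.439 0.134 [36. 40.] ang 81.3 z95 0.0501
  pieces xy 0.442 -0.004 [40. 39.] ang 90.0 z95 0.0499
  pieces xy 0.431 -0.312 [26. 27.] ang 14.0 z95 0.0496
  pieces xy 0.412 -0.154 [55. 53.] ang 54.5 z95 0.0495
  rims xy 0.667 -0.293 [24. 36.] ang 11.3 z95 0.0158
  rims xy 0.666 -0.020 [44. 45.] ang 90.0 z95 0.0162
  rims xy 0.588 -0.261 [100.  99.] ang 11.0 
  rims xy 0.584 -0.001 [159.  99.] ang 13.1 
  rims xy 0.444 0.125 [67. 33.] ang 37.7 z95 0.0210
  rims xy 0.423 -0.142 [20. 52.] ang 45.8 z95 0.0214
```

View pics/top.png

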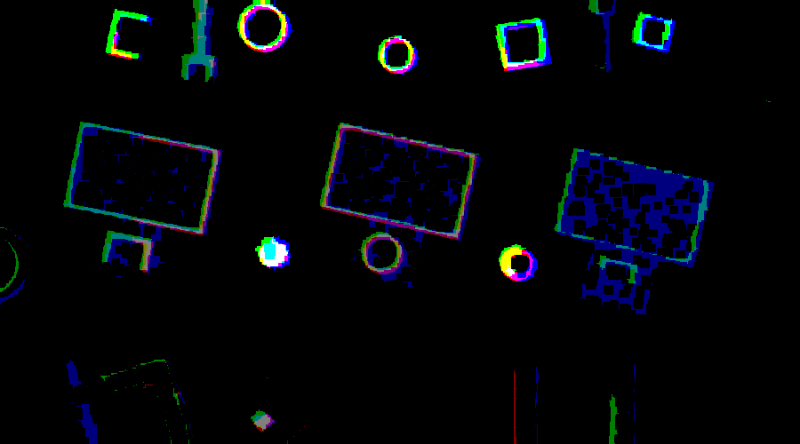

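The top-down map (rows = x, columns = y) shows tray yaws near -12 deg. The channel is open toward +y with its flanges spaced along x. Side and wrist views agree on 50 mm piece height and 14–16 mm rims. I go to the channel first.

```bash
cat > go.py <<'E'
# usage: go.py x y z yawdeg : units still needed, in present tool axes
import sys; from h import *
s=robot.observe(); R=np.array(s['ee_rot']); p=np.array(s['tcp_pos']); x,y,z,w=map(float,sys.argv[1:5])
yaw=np.degrees(np.arctan2(R[1,1],R[0,1])); a=np.radians(w)
Rt=np.array([[-np.sin(a),np.cos(a),0],[np.cos(a),np.sin(a),0],[0,0,-1]])
d=np.array([x,y,z])-p
print('t%.1f'%s['time'],'pos',p.round(4),'yaw %.1f'%yaw,'F',np.round(s['ft_force'],1),'gap %.3f grip %.0f'%(s['finger_gap'],s['grip_force']))
print('roll',round((yaw-w)/8,3),'| now-axes t',(R.T@d/.025).round(2),'| after-roll t',(Rt.T@d/.025).round(2))
E
python3 go.py .419 -.310 .30 -13
```

```text
t0.1 pos [0.6749 0.     0.404 ] yaw 0.0 F [-0.6  0.1 -0.4] gap 1.004 grip 0
roll 1.625 | now-axes t [-12.4  -10.23   4.18] | after-roll t [-14.39  -7.18   4.16]
```

Call:
play_rows:
  increments:
    - {"roll": 0.8}
    - {"roll": 0.8}
    - {"tx": -0.95,"ty": -0.48,"tz": 0.28}
    - {"tx": -0.95,"ty": -0.48,"tz": 0.28}
    - {"tx": -0.95,"ty": -0.48,"tz": 0.28}
    - {"tx": -0.95,"ty": -0.48,"tz": 0.28}
    - {"tx": -0.95,"ty": -0.48,"tz": 0.28}
    - {"tx": -0.95,"ty": -0.48,"tz": 0.28}
    - {"tx": -0.95,"ty": -0.48,"tz": 0.28}
    - {"tx": -0.95,"ty": -0.48,"tz": 0.28}

```text
validation failed for argument at $.in...
```

Call:
play_rows:
  increments:
    - {"tx": -0.95,"ty": -0.48,"tz": 0.28}
    - {"tx": -0.95,"ty": -0.48,"tz": 0.28}
    - {"tx": -0.95,"ty": -0.48,"tz": 0.28}
    - {"tx": -0.95,"ty": -0.48,"tz": 0.28}
    - {"tx": -0.95,"ty": -0.48,"tz": 0.28}
    - {"tx": -0.95,"ty": -0.48,"tz": 0.28}
    - {"tx": -0.95,"ty": -0.48,"tz": 0.28}
    - {}
    - {}

```text
validation failed for argument at $.in...
```

```bash
cat > look.py <<'E'
# usage: look.py name lo hi cx cy : wrist look, rects of points in height band near cx,cy
import sys; from meas import *
n,lo,hi,cx,cy=sys.argv[1],*map(float,sys.argv[2:6]); r0=float(sys.argv[6]) if len(sys.argv)>6 else .06
f,z,K,E=shot('wrist'); C=cloud(z,K,E); save(f,n+'.png',1.2); np.savez(n+'.npz',f=f,z=z,K=K,E=E)
P=C.reshape(-1,3); P=P[np.isfinite(P).all(1)&(P[:,2]>lo)&(P[:,2]<hi)&(np.hypot(P[:,0]-cx,P[:,1]-cy)<r0)]
q=(P[:,:2]*1000).astype(np.float32); r=cv2.minAreaRect(q); ci=cv2.minEnclosingCircle(q)
print(len(P),'rect',np.round(r[0],1),np.round(r[1],1),'angle of first side %.1f (world)'%r[2],'circle',np.round(ci[0],1),round(ci[1],1),'z50',np.median(P[:,2]).round(4))
E
python3 go.py .419 -.310 .30 -13; python3 look.py ch1 .040 .056 .419 -.31 .045
```

```text
t0.1 pos [0.6749 0.     0.404 ] yaw 0.0 F [-0.6  0.1 -0.4] gap 1.004 grip 0
roll 1.625 | now-axes t [-12.4  -10.23   4.18] | after-roll t [-14.39  -7.18   4.16]
118 rect [ 435.9 -317.8] [36.8 19.3] angle of first side 30.5 (world) circle [ 431.5 -310.4] 18.4 z50 0.045
```

View pics/ch1.png

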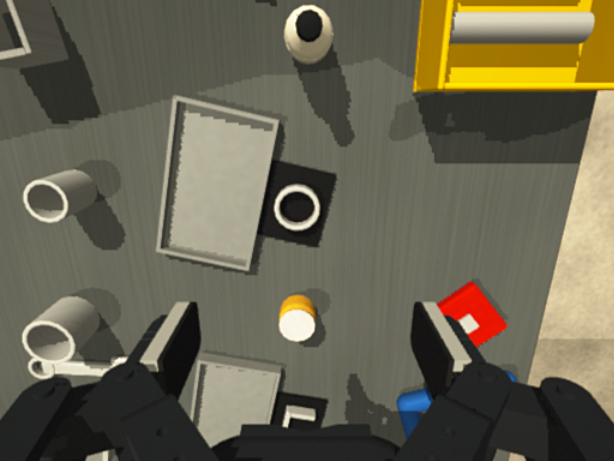

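The arm has not moved: the calls were refused, and the picture shows the start view. Perhaps every row needs all four keys.

Call:
play_rows:
  increments:
    - {"tx": 0,"ty": 0,"tz": 0,"roll": 0.8}
    - {"tx": 0,"ty": 0,"tz": 0,"roll": 0.8}
    - {"tx": -0.95,"ty": -0.48,"tz": 0.28,"roll": 0}
    - {"tx": -0.95,"ty": -0.48,"tz": 0.28,"roll": 0}
    - {"tx": -0.95,"ty": -0.48,"tz": 0.28,"roll": 0}
    - {"tx": -0.95,"ty": -0.48,"tz": 0.28,"roll": 0}
    - {"tx": -0.95,"ty": -0.48,"tz": 0.28,"roll": 0}
    - {"tx": -0.95,"ty": -0.48,"tz": 0.28,"roll": 0}
    - {"tx": -0.95,"ty": -0.48,"tz": 0.28,"roll": 0}
    - {"tx": -0.95,"ty": -0.48,"tz": 0.28,"roll": 0}

```text
time: 1.2
tcp_pos: [0.5385, -0.1647, 0.3484]
ee_rot: [[0.221, 0.975, -0.0], [0.975, -0.221, -0.0], [-0.0, -0.0, -1.0]]
ft_force: [-0.4, -1.1, -0.1]
finger_gap: 0.997
grip_force: 0.0
```

Call:
play_rows:
  increments:
    - {"tx": -0.95,"ty": -0.48,"tz": 0.28,"roll": 0}
    - {"tx": -0.95,"ty": -0.48,"tz": 0.28,"roll": 0}
    - {"tx": -0.95,"ty": -0.48,"tz": 0.28,"roll": 0}
    - {"tx": -0.95,"ty": -0.48,"tz": 0.28,"roll": 0}
    - {"tx": -0.95,"ty": -0.48,"tz": 0.28,"roll": 0}
    - {"tx": -0.95,"ty": -0.48,"tz": 0.28,"roll": 0}
    - {"tx": -0.95,"ty": -0.48,"tz": 0.28,"roll": 0}
    - {"tx": 0,"ty": 0,"tz": 0,"roll": 0}
    - {"tx": 0,"ty": 0,"tz": 0,"roll": 0}

```text
time: 2.1
tcp_pos: [0.4203, -0.3079, 0.2996]
ee_rot: [[0.223, 0.975, -0.0], [0.975, -0.223, 0.0], [0.0, -0.0, -1.0]]
ft_force: [0.0, 0.6, -0.2]
finger_gap: 1.003
grip_force: 0.0
```

```bash
python3 go.py .419 -.310 .30 -13; python3 look.py ch2 .040 .056 .419 -.31 .045
```

```text
t2.1 pos [ 0.4203 -0.3079  0.2996] yaw -12.9 F [ 0.   0.6 -0.2] gap 1.003 grip 0
roll 0.014 | now-axes t [-0.09 -0.03 -0.02] | after-roll t [-0.09 -0.03 -0.02]
1387 rect [ 419.7 -307.3] [36.3 50.2] angle of first side 77.9 (world) circle [ 419.6 -306.9] 30.6 z50 0.049
```

View pics/ch2.png

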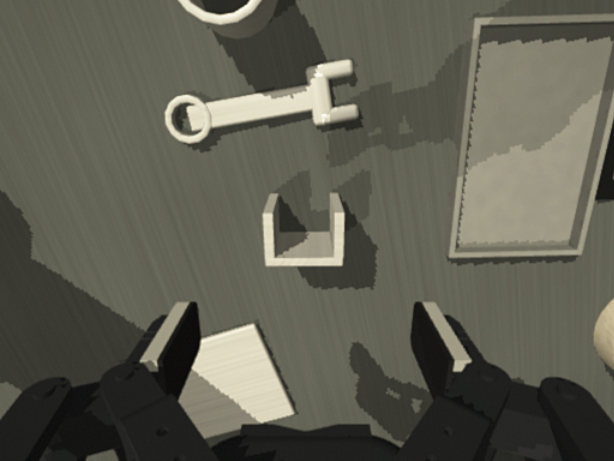

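The channel reads 50 x 36 mm, sits centred under the tool and is square to the fingers. I descend and grip.

Call:
play_rows:
  increments:
    - {"tx": 0,"ty": 0,"tz": 0.93,"roll": 0}
    - {"tx": 0,"ty": 0,"tz": 0.93,"roll": 0}
    - {"tx": 0,"ty": 0,"tz": 0.93,"roll": 0}
    - {"tx": 0,"ty": 0,"tz": 0.93,"roll": 0}
    - {"tx": 0,"ty": 0,"tz": 0.93,"roll": 0}
    - {"tx": 0,"ty": 0,"tz": 0,"roll": 0}

```text
time: 2.75
tcp_pos: [0.4208, -0.306, 0.1813]
ee_rot: [[0.22, 0.976, -0.003], [0.976, -0.22, 0.003], [0.002, -0.003, -1.0]]
ft_force: [-0.9, 0.1, -0.9]
finger_gap: 1.001
grip_force: 0.0
```

Call:
play_rows:
  fingers: -1
  increments:
    - {"tx": 0,"ty": 0,"tz": 0,"roll": 0}
    - {"tx": 0,"ty": 0,"tz": 0,"roll": 0}
    - {"tx": 0,"ty": 0,"tz": 0,"roll": 0}
    - {"tx": 0,"ty": 0,"tz": 0,"roll": 0}
    - {"tx": 0,"ty": 0,"tz": 0,"roll": 0}
    - {"tx": 0,"ty": 0,"tz": 0,"roll": 0}

```text
time: 3.35
tcp_pos: [0.4209, -0.3075, 0.1848]
ee_rot: [[0.221, 0.975, 0.002], [0.975, -0.221, -0.001], [-0.0, 0.002, -1.0]]
ft_force: [-0.9, 1.4, 6.3]
finger_gap: 0.578
grip_force: 61.8
```

```bash
python3 go.py .580 -.291 .275 -11.4
```

```text
t3.4 pos [ 0.4209 -0.3075  0.1848] yaw -12.8 F [-0.9  1.4  6.3] gap 0.578 grip 62
roll -0.174 | now-axes t [ 2.05  6.07 -3.6 ] | after-roll t [ 1.9   6.11 -3.61]
```

Call:
play_rows:
  increments:
    - {"tx": 0,"ty": 0,"tz": -0.9,"roll": 0}
    - {"tx": 0,"ty": 0,"tz": -0.9,"roll": 0}
    - {"tx": 0,"ty": 0,"tz": -0.9,"roll": 0}
    - {"tx": 0,"ty": 0,"tz": -0.9,"roll": 0}
    - {"tx": 0.4,"ty": 0.8,"tz": 0,"roll": 0}
    - {"tx": 0.4,"ty": 0.8,"tz": 0,"roll": 0}
    - {"tx": 0.4,"ty": 0.8,"tz": 0,"roll": 0}
    - {"tx": 0.4,"ty": 0.8,"tz": 0,"roll": 0}
    - {"tx": 0.4,"ty": 0.8,"tz": 0,"roll": 0}
    - {"tx": 0,"ty": 0.8,"tz": 0,"roll": -0.15}

```text
time: 4.35
tcp_pos: [0.5499, -0.2834, 0.2742]
ee_rot: [[0.199, 0.98, 0.001], [0.98, -0.199, 0.001], [0.001, 0.0, -1.0]]
ft_force: [0.6, 0.2, -3.0]
finger_gap: 0.573
grip_force: 63.5
```

Call:
play_rows:
  increments:
    - {"tx": 0,"ty": 0.8,"tz": 0,"roll": 0}
    - {"tx": 0,"ty": 0.5,"tz": 0,"roll": 0}
    - {"tx": 0,"ty": 0,"tz": 0,"roll": 0}
    - {"tx": 0,"ty": 0,"tz": 0,"roll": 0}
    - {"tx": 0,"ty": 0,"tz": 0,"roll": 0}

```text
time: 4.85
tcp_pos: [0.5796, -0.2919, 0.2737]
ee_rot: [[0.202, 0.979, -0.001], [0.979, -0.202, 0.0], [-0.0, -0.001, -1.0]]
ft_force: [0.1, 0.2, -2.7]
finger_gap: 0.579
grip_force: 63.4
```

```bash
python3 go.py .580 -.291 .188 -11.4; python3 look.py ch3 .009 .018 .58 -.291 .1
```

```text
t4.8 pos [ 0.5796 -0.2919  0.2737] yaw -11.6 F [ 0.1  0.2 -2.7] gap 0.579 grip 63
roll -0.028 | now-axes t [0.04 0.01 3.43] | after-roll t [0.04 0.01 3.43]
3932 rect [ 608.8 -276.5] [119.6 145.8] angle of first side 78.7 (world) circle [ 603.1 -275.2] 88.9 z50 0.0136
```

View pics/ch3.png

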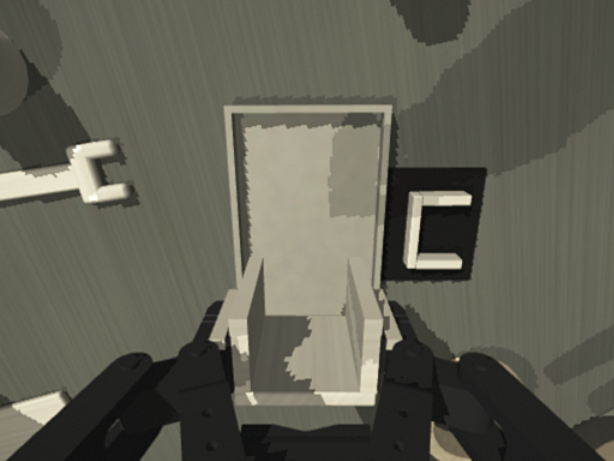

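Channel held upright over its tray, centred in the well at (310,280). Lowering it.

Call:
play_rows:
  increments:
    - {"tx": 0,"ty": 0,"tz": 0.9,"roll": 0}
    - {"tx": 0,"ty": 0,"tz": 0.9,"roll": 0}
    - {"tx": 0,"ty": 0,"tz": 0.9,"roll": 0}
    - {"tx": 0,"ty": 0,"tz": 0.4,"roll": 0}
    - {"tx": 0,"ty": 0,"tz": 0.2,"roll": 0}
    - {"tx": 0,"ty": 0,"tz": 0.1,"roll": 0}
    - {"tx": 0,"ty": 0,"tz": 0,"roll": 0}
    - {"tx": 0,"ty": 0,"tz": 0,"roll": 0}

```text
time: 5.7
tcp_pos: [0.5808, -0.2921, 0.1894]
ee_rot: [[0.201, 0.98, 0.002], [0.98, -0.201, -0.001], [-0.0, 0.002, -1.0]]
ft_force: [1.1, -0.2, -3.2]
finger_gap: 0.576
grip_force: 63.3
```

Call:
play_rows:
  increments:
    - {"tx": 0,"ty": 0,"tz": 0.08,"roll": 0}
    - {"tx": 0,"ty": 0,"tz": 0.05,"roll": 0}
    - {"tx": 0,"ty": 0,"tz": 0,"roll": 0}
    - {"tx": 0,"ty": 0,"tz": 0,"roll": 0}

```text
time: 6.1
tcp_pos: [0.5808, -0.292, 0.1888]
ee_rot: [[0.201, 0.98, 0.003], [0.98, -0.201, -0.001], [-0.0, 0.003, -1.0]]
ft_force: [-7.0, 3.8, 28.8]
finger_gap: 0.574
grip_force: 67.0
```

Call:
play_rows:
  fingers: 0.5
  increments:
    - {"tx": 0,"ty": 0,"tz": -0.06,"roll": 0}
    - {"tx": 0,"ty": 0,"tz": 0,"roll": 0}
    - {"tx": 0,"ty": 0,"tz": 0,"roll": 0}
    - {"tx": 0,"ty": 0,"tz": 0,"roll": 0}
    - {"tx": 0,"ty": 0,"tz": -0.5,"roll": 0}
    - {"tx": 0,"ty": 0,"tz": -0.9,"roll": 0}
    - {"tx": 0,"ty": 0,"tz": -0.9,"roll": 0}
    - {"tx": 0,"ty": 0,"tz": -0.9,"roll": 0}
    - {"tx": 0,"ty": 0,"tz": -0.9,"roll": 0}

```text
time: 7.0
tcp_pos: [0.5804, -0.2919, 0.2909]
ee_rot: [[0.201, 0.98, 0.0], [0.98, -0.201, -0.0], [-0.0, 0.0, -1.0]]
ft_force: [0.6, 0.1, 0.6]
finger_gap: 0.751
grip_force: 0.0
```

```bash
python3 go.py .411 -.155 .29 -11.4; python3 look.py ch4 .045 .060 .581 -.292 .05
```

```text
t7.0 pos [ 0.5804 -0.2919  0.2909] yaw -11.6 F [0.6 0.1 0.6] gap 0.751 grip 0
roll -0.026 | now-axes t [ 4.   -7.74  0.03] | after-roll t [ 4.03 -7.73  0.04]
1526 rect [ 581.5 -292.7] [36.8 50. ] angle of first side 78.1 (world) circle [ 581.6 -292. ] 30.3 z50 0.053
```

Channel stands in its tray with its top at 53 mm. Next is the wide pipe.

Call:
play_rows:
  fingers: 1
  increments:
    - {"tx": 0.44,"ty": -0.86,"tz": 0,"roll": 0}
    - {"tx": 0.44,"ty": -0.86,"tz": 0,"roll": 0}
    - {"tx": 0.44,"ty": -0.86,"tz": 0,"roll": 0}
    - {"tx": 0.44,"ty": -0.86,"tz": 0,"roll": 0}
    - {"tx": 0.44,"ty": -0.86,"tz": 0,"roll": 0}
    - {"tx": 0.44,"ty": -0.86,"tz": 0,"roll": 0}
    - {"tx": 0.44,"ty": -0.86,"tz": 0,"roll": 0}
    - {"tx": 0.44,"ty": -0.86,"tz": 0,"roll": 0}
    - {"tx": 0.44,"ty": -0.86,"tz": 0,"roll": 0}
    - {"tx": 0,"ty": 0,"tz": 0,"roll": 0}

```text
time: 8.05
tcp_pos: [0.4086, -0.1545, 0.2897]
ee_rot: [[0.2, 0.98, -0.002], [0.98, -0.2, 0.001], [0.001, -0.002, -1.0]]
ft_force: [0.7, -0.6, -0.0]
finger_gap: 1.001
grip_force: 0.0
```

```bash
python3 go.py .411 -.155 .183 -11.4; python3 look.py pw1 .044 .056 .411 -.155 .045
```

```text
t8.1 pos [ 0.4086 -0.1545  0.2897] yaw -11.5 F [ 0.7 -0.6 -0. ] gap 1.001 grip 0
roll -0.018 | now-axes t [-0.    0.11  4.27] | after-roll t [-0.    0.1   4.27]
1557 rect [ 410.9 -153.8] [53.  53.2] angle of first side 89.6 (world) circle [ 410.8 -154. ] 27.0 z50 0.0489
```

Call:
play_rows:
  increments:
    - {"tx": 0.04,"ty": 0.09,"tz": 0.85,"roll": 0}
    - {"tx": 0,"ty": 0,"tz": 0.85,"roll": 0}
    - {"tx": 0,"ty": 0,"tz": 0.85,"roll": 0}
    - {"tx": 0,"ty": 0,"tz": 0.85,"roll": 0}
    - {"tx": 0,"ty": 0,"tz": 0.85,"roll": 0}
    - {"tx": 0,"ty": 0,"tz": 0,"roll": 0}
    - {"tx": 0,"ty": 0,"tz": 0,"roll": 0}

```text
time: 8.8
tcp_pos: [0.4137, -0.1559, 0.1831]
ee_rot: [[0.201, 0.979, -0.0], [0.979, -0.201, -0.0], [-0.0, -0.0, -1.0]]
ft_force: [0.1, -0.1, 1.0]
finger_gap: 1.002
grip_force: 0.0
```

Call:
play_rows:
  fingers: -1
  increments:
    - {"tx": 0,"ty": 0,"tz": 0,"roll": 0}
    - {"tx": 0,"ty": 0,"tz": 0,"roll": 0}
    - {"tx": 0,"ty": 0,"tz": 0,"roll": 0}
    - {"tx": 0,"ty": 0,"tz": 0,"roll": 0}
    - {"tx": 0,"ty": 0,"tz": 0,"roll": 0}
    - {"tx": 0,"ty": 0,"tz": 0,"roll": 0}

```text
time: 9.4
tcp_pos: [0.4132, -0.1555, 0.184]
ee_rot: [[0.201, 0.98, 0.001], [0.98, -0.201, -0.0], [-0.0, 0.001, -1.0]]
ft_force: [-3.4, 0.2, 9.2]
finger_gap: 0.607
grip_force: 61.1
```

```bash
python3 - <<'E'
from math import *
for n,x,y,w in [('pipe',.583,-.002,-13.1)]:
    for o in (-.036,.038): print(n,o,x-o*sin(radians(w)),y+o*cos(radians(w)))
E
python3 go.py .575 -.037 .28 -13
```

```text
pipe -0.036 0.5748405529322732 -0.03706313482204586
pipe 0.038 0.5916127496826005 0.035011086756603964
t9.4 pos [ 0.4132 -0.1555  0.184 ] yaw -11.6 F [-3.4  0.2  9.2] gap 0.607 grip 61
roll 0.174 | now-axes t [ 5.95  5.39 -3.84] | after-roll t [ 6.08  5.24 -3.84]
```

Call:
play_rows:
  increments:
    - {"tx": 0,"ty": 0,"tz": -0.96,"roll": 0}
    - {"tx": 0,"ty": 0,"tz": -0.96,"roll": 0}
    - {"tx": 0,"ty": 0,"tz": -0.96,"roll": 0}
    - {"tx": 0,"ty": 0,"tz": -0.96,"roll": 0}
    - {"tx": 0.85,"ty": 0.77,"tz": 0,"roll": 0}
    - {"tx": 0.85,"ty": 0.77,"tz": 0,"roll": 0}
    - {"tx": 0.85,"ty": 0.77,"tz": 0,"roll": 0}
    - {"tx": 0.85,"ty": 0.77,"tz": 0,"roll": 0}
    - {"tx": 0.85,"ty": 0.77,"tz": 0,"roll": 0}
    - {"tx": 0.85,"ty": 0.77,"tz": 0,"roll": 0}

```text
time: 10.4
tcp_pos: [0.5526, -0.0529, 0.2793]
ee_rot: [[0.201, 0.98, -0.0], [0.98, -0.201, 0.0], [-0.0, -0.0, -1.0]]
ft_force: [1.1, -0.6, -3.7]
finger_gap: 0.611
grip_force: 65.1
```

Call:
play_rows:
  increments:
    - {"tx": 0.85,"ty": 0.77,"tz": 0,"roll": 0.17}
    - {"tx": 0,"ty": 0,"tz": 0,"roll": 0}
    - {"tx": 0,"ty": 0,"tz": 0,"roll": 0}
    - {"tx": 0,"ty": 0,"tz": 0,"roll": 0}

```text
time: 10.8
tcp_pos: [0.5743, -0.0375, 0.279]
ee_rot: [[0.225, 0.974, -0.001], [0.974, -0.225, -0.0], [-0.001, -0.001, -1.0]]
ft_force: [0.2, 0.1, -2.8]
finger_gap: 0.607
grip_force: 64.9
```

```bash
python3 go.py .575 -.037 .190 -13;  python3 look.py pw2 .009 .018 .584 -.001 .1
```

```text
t10.8 pos [ 0.5743 -0.0375  0.279 ] yaw -13.0 F [ 0.2  0.1 -2.8] gap 0.607 grip 65
roll 0.001 | now-axes t [0.03 0.03 3.56] | after-roll t [0.03 0.02 3.56]
4667 rect [608.8  -6.6] [157.5 148.3] angle of first side 77.0 (world) circle [589.1  -1.9] 94.9 z50 0.0134
```

View pics/pw2.png

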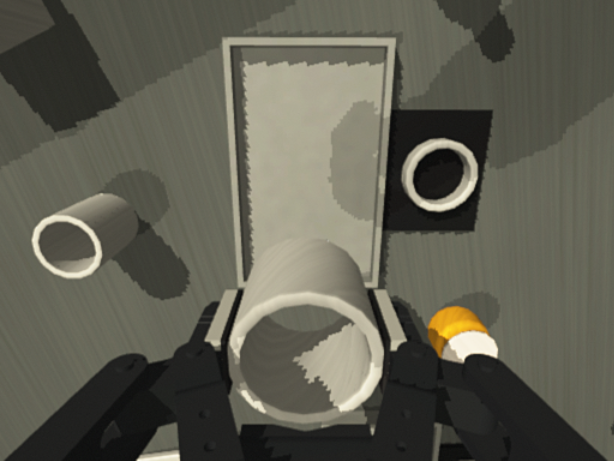

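The wide pipe is over the near end of the pipe tray, aligned with it. Lowering.

Call:
play_rows:
  increments:
    - {"tx": 0,"ty": 0,"tz": 0.9,"roll": 0}
    - {"tx": 0,"ty": 0,"tz": 0.9,"roll": 0}
    - {"tx": 0,"ty": 0,"tz": 0.9,"roll": 0}
    - {"tx": 0,"ty": 0,"tz": 0.6,"roll": 0}
    - {"tx": 0,"ty": 0,"tz": 0.24,"roll": 0}
    - {"tx": 0,"ty": 0,"tz": 0.06,"roll": 0}
    - {"tx": 0,"ty": 0,"tz": 0,"roll": 0}
    - {"tx": 0,"ty": 0,"tz": 0,"roll": 0}

```text
time: 11.65
tcp_pos: [0.5754, -0.037, 0.1899]
ee_rot: [[0.224, 0.974, 0.001], [0.974, -0.224, -0.0], [0.0, 0.001, -1.0]]
ft_force: [-0.1, -0.0, -3.4]
finger_gap: 0.607
grip_force: 65.1
```

Call:
play_rows:
  increments:
    - {"tx": 0,"ty": 0,"tz": 0.04,"roll": 0}
    - {"tx": 0,"ty": 0,"tz": 0.03,"roll": 0}
    - {"tx": 0,"ty": 0,"tz": 0,"roll": 0}

```text
time: 11.95
tcp_pos: [0.5754, -0.0368, 0.1881]
ee_rot: [[0.224, 0.975, 0.001], [0.975, -0.224, 0.0], [0.0, 0.001, -1.0]]
ft_force: [-1.3, 0.3, 5.4]
finger_gap: 0.607
grip_force: 66.0
```

Call:
play_rows:
  fingers: 0.65
  increments:
    - {"tx": 0,"ty": 0,"tz": 0,"roll": 0}
    - {"tx": 0,"ty": 0,"tz": 0,"roll": 0}
    - {"tx": 0,"ty": 0,"tz": 0,"roll": 0}
    - {"tx": 0,"ty": 0,"tz": 0,"roll": 0}
    - {"tx": 0,"ty": 0,"tz": -0.5,"roll": 0}
    - {"tx": 0,"ty": 0,"tz": -0.9,"roll": 0}
    - {"tx": 0,"ty": 0,"tz": -0.9,"roll": 0}
    - {"tx": 0,"ty": 0,"tz": -0.9,"roll": 0}
    - {"tx": 0,"ty": 0,"tz": -0.9,"roll": 0}

```text
time: 12.85
tcp_pos: [0.575, -0.0369, 0.2915]
ee_rot: [[0.224, 0.975, 0.0], [0.975, -0.224, 0.0], [0.0, 0.0, -1.0]]
ft_force: [-0.2, -0.6, 0.2]
finger_gap: 0.824
grip_force: 0.0
```

```bash
python3 go.py .4415 -.0045 .29 -13; python3 look.py pw3 .045 .060 .575 -.037 .05
```

```text
t12.8 pos [ 0.575  -0.0369  0.2915] yaw -13.0 F [-0.2 -0.6  0.2] gap 0.824 grip 0
roll 0.004 | now-axes t [ 0.06 -5.5   0.06] | after-roll t [ 0.06 -5.5   0.06]
1777 rect [576.2 -35.5] [53.3 52.9] angle of first side 54.1 (world) circle [576.3 -35.7] 27.0 z50 0.0528
```

Call:
play_rows:
  fingers: 1
  increments:
    - {"tx": 0.01,"ty": -0.92,"tz": 0,"roll": 0}
    - {"tx": 0.01,"ty": -0.92,"tz": 0,"roll": 0}
    - {"tx": 0.01,"ty": -0.92,"tz": 0,"roll": 0}
    - {"tx": 0.01,"ty": -0.92,"tz": 0,"roll": 0}
    - {"tx": 0.01,"ty": -0.92,"tz": 0,"roll": 0}
    - {"tx": 0.01,"ty": -0.9,"tz": 0,"roll": 0}
    - {"tx": 0,"ty": 0,"tz": 0,"roll": 0}
    - {"tx": 0,"ty": 0,"tz": 0,"roll": 0}

```text
time: 13.7
tcp_pos: [0.4418, -0.0045, 0.2904]
ee_rot: [[0.224, 0.975, 0.001], [0.975, -0.224, 0.0], [0.0, 0.001, -1.0]]
ft_force: [-0.4, -0.3, 0.2]
finger_gap: 0.999
grip_force: 0.0
```

```bash
python3 go.py .4415 -.0045 .183 -13; python3 look.py pn1 .044 .056 .4415 -.0045 .04
```

```text
t13.7 pos [ 0.4418 -0.0045  0.2904] yaw -12.9 F [-0.4 -0.3  0.2] gap 0.999 grip 0
roll 0.007 | now-axes t [-0.   -0.02  4.3 ] | after-roll t [-0.   -0.01  4.3 ]
967 rect [442.3  -3.3] [39.2 38.8] angle of first side 75.7 (world) circle [442.   -3.3] 20.1 z50 0.0489
```

Call:
play_rows:
  increments:
    - {"tx": 0.04,"ty": 0,"tz": 0.86,"roll": 0}
    - {"tx": 0,"ty": 0,"tz": 0.86,"roll": 0}
    - {"tx": 0,"ty": 0,"tz": 0.86,"roll": 0}
    - {"tx": 0,"ty": 0,"tz": 0.86,"roll": 0}
    - {"tx": 0,"ty": 0,"tz": 0.8,"roll": 0}
    - {"tx": 0,"ty": 0,"tz": 0,"roll": 0}
    - {"tx": 0,"ty": 0,"tz": 0,"roll": 0}

```text
time: 14.45
tcp_pos: [0.4423, -0.0038, 0.1837]
ee_rot: [[0.225, 0.974, -0.001], [0.974, -0.225, -0.0], [-0.0, -0.0, -1.0]]
ft_force: [0.1, -0.4, -0.7]
finger_gap: 0.999
grip_force: 0.0
```

Call:
play_rows:
  fingers: -1
  increments:
    - {"tx": 0,"ty": 0,"tz": 0,"roll": 0}
    - {"tx": 0,"ty": 0,"tz": 0,"roll": 0}
    - {"tx": 0,"ty": 0,"tz": 0,"roll": 0}
    - {"tx": 0,"ty": 0,"tz": 0,"roll": 0}
    - {"tx": 0,"ty": 0,"tz": 0,"roll": 0}
    - {"tx": 0,"ty": 0,"tz": 0,"roll": 0}
    - {"tx": 0,"ty": 0,"tz": 0,"roll": 0}

```text
time: 15.15
tcp_pos: [0.4419, -0.0036, 0.1846]
ee_rot: [[0.224, 0.975, 0.002], [0.975, -0.224, 0.0], [0.001, 0.001, -1.0]]
ft_force: [-0.4, 0.9, 11.2]
finger_gap: 0.461
grip_force: 58.8
```

```bash
python3 go.py .592 .035 .29 -13
```

```text
t15.2 pos [ 0.4419 -0.0036  0.1846] yaw -13.0 F [-0.4  0.9 11.2] gap 0.461 grip 59
roll 0.005 | now-axes t [ 2.85  5.51 -4.21] | after-roll t [ 2.85  5.5  -4.22]
```

Call:
play_rows:
  increments:
    - {"tx": 0,"ty": 0,"tz": -1,"roll": 0}
    - {"tx": 0,"ty": 0,"tz": -1,"roll": 0}
    - {"tx": 0,"ty": 0,"tz": -1,"roll": 0}
    - {"tx": 0,"ty": 0,"tz": -1,"roll": 0}
    - {"tx": 0.48,"ty": 0.92,"tz": 0,"roll": 0}
    - {"tx": 0.48,"ty": 0.92,"tz": 0,"roll": 0}
    - {"tx": 0.48,"ty": 0.92,"tz": 0,"roll": 0}
    - {"tx": 0.48,"ty": 0.92,"tz": 0,"roll": 0}
    - {"tx": 0.48,"ty": 0.92,"tz": 0,"roll": 0}
    - {"tx": 0.48,"ty": 0.92,"tz": 0,"roll": 0}

```text
time: 16.15
tcp_pos: [0.593, 0.036, 0.2838]
ee_rot: [[0.224, 0.975, -0.0], [0.975, -0.224, -0.0], [-0.0, -0.0, -1.0]]
ft_force: [0.1, -0.5, -2.3]
finger_gap: 0.46
grip_force: 61.0
```

Call:
play_rows:
  increments:
    - {"tx": 0,"ty": 0,"tz": 0,"roll": 0}
    - {"tx": 0,"ty": 0,"tz": 0,"roll": 0}

```text
time: 16.35
tcp_pos: [0.592, 0.0357, 0.2834]
ee_rot: [[0.224, 0.975, -0.001], [0.975, -0.224, -0.0], [-0.001, -0.001, -1.0]]
ft_force: [-1.0, -0.3, -3.0]
finger_gap: 0.462
grip_force: 61.0
```

```bash
python3 go.py .592 .035 .1885 -13
```

```text
t16.4 pos [0.592  0.0357 0.2834] yaw -12.9 F [-1.  -0.3 -3. ] gap 0.462 grip 61
roll 0.007 | now-axes t [-0.03  0.01  3.79] | after-roll t [-0.03  0.01  3.79]
```

Call:
play_rows:
  increments:
    - {"tx": 0,"ty": 0,"tz": 0.9,"roll": 0}
    - {"tx": 0,"ty": 0,"tz": 0.9,"roll": 0}
    - {"tx": 0,"ty": 0,"tz": 0.9,"roll": 0}
    - {"tx": 0,"ty": 0,"tz": 0.8,"roll": 0}
    - {"tx": 0,"ty": 0,"tz": 0.24,"roll": 0}
    - {"tx": 0,"ty": 0,"tz": 0.03,"roll": 0}
    - {"tx": 0,"ty": 0,"tz": 0,"roll": 0}
    - {"tx": 0,"ty": 0,"tz": 0,"roll": 0}

```text
time: 17.15
tcp_pos: [0.5923, 0.0355, 0.1902]
ee_rot: [[0.224, 0.974, 0.001], [0.974, -0.224, 0.0], [0.0, 0.001, -1.0]]
ft_force: [-0.2, -0.1, -2.2]
finger_gap: 0.459
grip_force: 61.1
```

Call:
play_rows:
  increments:
    - {"tx": 0,"ty": 0,"tz": 0.04,"roll": 0}
    - {"tx": 0,"ty": 0,"tz": 0.03,"roll": 0}
    - {"tx": 0,"ty": 0,"tz": 0,"roll": 0}

```text
time: 17.45
tcp_pos: [0.5925, 0.0356, 0.1887]
ee_rot: [[0.224, 0.975, 0.001], [0.975, -0.224, 0.0], [0.0, 0.001, -1.0]]
ft_force: [-2.2, 0.6, 8.7]
finger_gap: 0.462
grip_force: 62.0
```

Call:
play_rows:
  fingers: 0.4
  increments:
    - {"tx": 0,"ty": 0,"tz": 0,"roll": 0}
    - {"tx": 0,"ty": 0,"tz": 0,"roll": 0}
    - {"tx": 0,"ty": 0,"tz": 0,"roll": 0}
    - {"tx": 0,"ty": 0,"tz": 0,"roll": 0}
    - {"tx": 0,"ty": 0,"tz": -0.5,"roll": 0}
    - {"tx": 0,"ty": 0,"tz": -0.9,"roll": 0}
    - {"tx": 0,"ty": 0,"tz": -0.9,"roll": 0}
    - {"tx": 0,"ty": 0,"tz": -0.9,"roll": 0}
    - {"tx": 0,"ty": 0,"tz": -0.9,"roll": 0}

```text
time: 18.35
tcp_pos: [0.5923, 0.0356, 0.292]
ee_rot: [[0.224, 0.975, 0.001], [0.975, -0.224, 0.0], [0.0, 0.001, -1.0]]
ft_force: [0.2, -0.0, -0.4]
finger_gap: 0.704
grip_force: 0.0
```

```bash
python3 go.py .43 .1365 .29 10; python3 look.py pn3 .045 .060 .592 .035 .042
```

```text
t18.4 pos [0.5923 0.0356 0.292 ] yaw -13.0 F [ 0.2 -0.  -0.4] gap 0.704 grip 0
roll -2.871 | now-axes t [ 2.48 -7.23  0.08] | after-roll t [ 5.1  -5.69  0.08]
1116 rect [593.1  36. ] [39.1 39. ] angle of first side 28.7 (world) circle [592.9  35.9] 20.1 z50 0.0528
```

Both pipes stand in their tray, tops at about 53 mm. Now the wide square: translate first, then roll.

Call:
play_rows:
  fingers: 1
  increments:
    - {"tx": 0.31,"ty": -0.9,"tz": 0,"roll": 0}
    - {"tx": 0.31,"ty": -0.9,"tz": 0,"roll": 0}
    - {"tx": 0.31,"ty": -0.9,"tz": 0,"roll": 0}
    - {"tx": 0.31,"ty": -0.9,"tz": 0,"roll": 0}
    - {"tx": 0.31,"ty": -0.9,"tz": 0,"roll": 0}
    - {"tx": 0.31,"ty": -0.9,"tz": 0,"roll": 0}
    - {"tx": 0.31,"ty": -0.9,"tz": 0,"roll": 0}
    - {"tx": 0.31,"ty": -0.93,"tz": 0,"roll": -0.9}
    - {"tx": 0,"ty": 0,"tz": 0,"roll": -0.9}
    - {"tx": 0,"ty": 0,"tz": 0,"roll": -0.9}

```text
time: 19.4
tcp_pos: [0.4295, 0.1372, 0.291]
ee_rot: [[-0.157, 0.988, 0.001], [0.988, 0.157, 0.0], [0.0, 0.001, -1.0]]
ft_force: [0.1, -0.4, -0.1]
finger_gap: 0.993
grip_force: 0.0
```

Call:
play_rows:
  increments:
    - {"tx": 0,"ty": 0,"tz": 0,"roll": 0}
    - {"tx": 0,"ty": 0,"tz": 0,"roll": 0}

```text
time: 19.6
tcp_pos: [0.4302, 0.1364, 0.2906]
ee_rot: [[-0.146, 0.989, 0.001], [0.989, 0.146, 0.0], [0.0, 0.001, -1.0]]
ft_force: [-0.2, -0.2, -0.2]
finger_gap: 0.996
grip_force: 0.0
```

```bash
python3 go.py .43 .1365 .183 9; python3 look.py sw1 .044 .056 .43 .1365 .045
```

```text
t19.6 pos [0.4302 0.1364 0.2906] yaw 8.4 F [-0.2 -0.2 -0.2] gap 0.996 grip 0
roll -0.075 | now-axes t [ 0.   -0.01  4.3 ] | after-roll t [ 0.01 -0.01  4.3 ]
1935 rect [430.2 138.4] [50.  51.2] angle of first side 9.9 (world) circle [430.2 138.6] 34.6 z50 0.0491
```

Call:
play_rows:
  increments:
    - {"tx": 0.08,"ty": 0,"tz": 0.6,"roll": -0.18}
    - {"tx": 0,"ty": 0,"tz": 0.92,"roll": 0}
    - {"tx": 0,"ty": 0,"tz": 0.92,"roll": 0}
    - {"tx": 0,"ty": 0,"tz": 0.92,"roll": 0}
    - {"tx": 0,"ty": 0,"tz": 0.92,"roll": 0}
    - {"tx": 0,"ty": 0,"tz": 0,"roll": 0}
    - {"tx": 0,"ty": 0,"tz": 0,"roll": 0}

```text
time: 20.35
tcp_pos: [0.4298, 0.1385, 0.1833]
ee_rot: [[-0.173, 0.985, -0.001], [0.985, 0.173, -0.001], [-0.001, -0.001, -1.0]]
ft_force: [-0.0, -0.1, 1.7]
finger_gap: 1.004
grip_force: 0.0
```

Call:
play_rows:
  fingers: -1
  increments:
    - {"tx": 0,"ty": 0,"tz": 0,"roll": 0}
    - {"tx": 0,"ty": 0,"tz": 0,"roll": 0}
    - {"tx": 0,"ty": 0,"tz": 0,"roll": 0}
    - {"tx": 0,"ty": 0,"tz": 0,"roll": 0}
    - {"tx": 0,"ty": 0,"tz": 0,"roll": 0}
    - {"tx": 0,"ty": 0,"tz": 0,"roll": 0}
    - {"tx": 0,"ty": 0,"tz": 0,"roll": 0}

```text
time: 21.05
tcp_pos: [0.43, 0.1386, 0.1843]
ee_rot: [[-0.175, 0.985, 0.002], [0.985, 0.175, 0.001], [0.0, 0.002, -1.0]]
ft_force: [-1.1, 0.3, 9.3]
finger_gap: 0.58
grip_force: 60.7
```

```bash
python3 - <<'E'
from meas import *
# square tray: rim points with gray colour, from the wrist shots and start views
for n in ['scene0','side0','pn3','sw1']:
    d=np.load(n+'.npz'); C=cloud(d['z'],d['K'],d['E'])
    off=.0018 if n=='scene0' else 0
    g,_=grid(C,.0105+off,.0165+off); g=cv2.morphologyEx(g,cv2.MORPH_CLOSE,np.ones((7,7),np.uint8))
    sub=g[140:330,600:830]; c,_=cv2.findContours(sub,cv2.RETR_EXTERNAL,cv2.CHAIN_APPROX_NONE)
    for q in c:
        if len(q)>60:
            r=cv2.minAreaRect(q); print(n,'x %.3f y %.3f'%((r[0][1]+140)/1e3+.38,(r[0][0]+600)/1e3-.45),np.round(r[1]),r[2])
E
python3 go.py .602 .226 .28 -14
```

```text
scene0 x 0.693 y 0.245 [46. 40.] 10.30484676361084
scene0 x 0.614 y 0.264 [161. 101.] 13.799484252929688
side0 x 0.687 y 0.261 [12. 23.] 3.1798300743103027
side0 x 0.673 y 0.236 [14. 30.] 74.05460357666016
side0 x 0.599 y 0.342 [ 7. 32.] 3.012787342071533
side0 x 0.606 y 0.183 [ 8. 68.] 13.240520477294922
side0 x 0.558 y 0.196 [ 8. 27.] 30.068584442138672
sw1 x 0.576 y 0.220 [ 72. 139.] 62.10273361206055
t21.1 pos [0.43   0.1386 0.1843] yaw 10.1 F [-1.1  0.3  9.3] gap 0.580 grip 61
roll 3.007 | now-axes t [ 2.24  7.39 -3.82] | after-roll t [ 5.06  5.83 -3.83]
```

Call:
play_rows:
  increments:
    - {"tx": 0,"ty": 0,"tz": -0.96,"roll": 0}
    - {"tx": 0,"ty": 0,"tz": -0.96,"roll": 0}
    - {"tx": 0,"ty": 0,"tz": -0.96,"roll": 0}
    - {"tx": 0,"ty": 0,"tz": -0.96,"roll": 0}
    - {"tx": 0.27,"ty": 0.93,"tz": 0,"roll": 0}
    - {"tx": 0.27,"ty": 0.93,"tz": 0,"roll": 0}
    - {"tx": 0.27,"ty": 0.93,"tz": 0,"roll": 0}
    - {"tx": 0.27,"ty": 0.93,"tz": 0,"roll": 0}
    - {"tx": 0.27,"ty": 0.93,"tz": 0,"roll": 0}
    - {"tx": 0.27,"ty": 0.93,"tz": 0,"roll": 0}

```text
time: 22.05
tcp_pos: [0.5605, 0.2031, 0.2793]
ee_rot: [[-0.175, 0.985, -0.001], [0.985, 0.175, -0.0], [-0.0, -0.001, -1.0]]
ft_force: [-0.5, -0.1, -4.1]
finger_gap: 0.581
grip_force: 64.9
```

Call:
play_rows:
  increments:
    - {"tx": 0.27,"ty": 0.93,"tz": 0,"roll": 0}
    - {"tx": 0.3,"ty": 0.93,"tz": 0,"roll": 0.75}
    - {"tx": 0,"ty": 0,"tz": 0,"roll": 0.75}
    - {"tx": 0,"ty": 0,"tz": 0,"roll": 0.75}
    - {"tx": 0,"ty": 0,"tz": 0,"roll": 0.75}
    - {"tx": 0,"ty": 0,"tz": 0,"roll": 0}
    - {"tx": 0,"ty": 0,"tz": 0,"roll": 0}

```text
time: 22.75
tcp_pos: [0.603, 0.2251, 0.2792]
ee_rot: [[0.238, 0.971, -0.0], [0.971, -0.238, -0.0], [-0.0, -0.0, -1.0]]
ft_force: [0.1, -0.0, -4.7]
finger_gap: 0.576
grip_force: 64.7
```

```bash
python3 go.py .603 .225 .1885 -14;  python3 look.py sw2 .009 .018 .612 .26 .1
```

```text
t22.8 pos [0.603  0.2251 0.2792] yaw -13.7 F [ 0.1 -0.  -4.7] gap 0.576 grip 65
roll 0.032 | now-axes t [-0.    0.    3.63] | after-roll t [-0.    0.    3.63]
4662 rect [637.8 256.9] [157.8 145.9] angle of first side 76.1 (world) circle [621.9 264.6] 92.9 z50 0.0135
```

View pics/sw2.png

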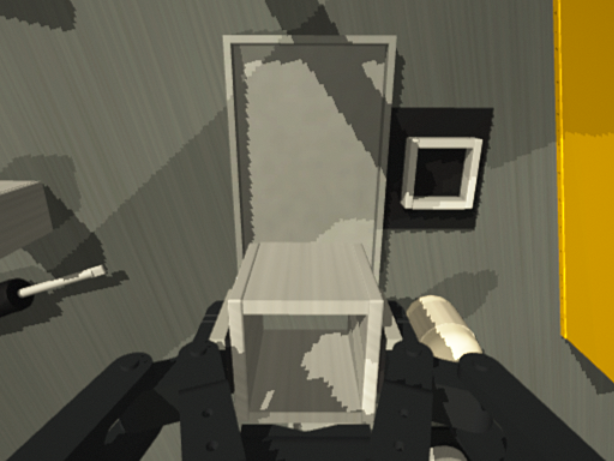

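The wide square is over the tray's near half and aligned. The bottle at (445,330) is clear of the fingers by about 40 mm. Lowering.

Call:
play_rows:
  increments:
    - {"tx": 0,"ty": 0,"tz": 0.9,"roll": 0}
    - {"tx": 0,"ty": 0,"tz": 0.9,"roll": 0}
    - {"tx": 0,"ty": 0,"tz": 0.9,"roll": 0}
    - {"tx": 0,"ty": 0,"tz": 0.62,"roll": 0}
    - {"tx": 0,"ty": 0,"tz": 0.24,"roll": 0}
    - {"tx": 0,"ty": 0,"tz": 0.06,"roll": 0}
    - {"tx": 0,"ty": 0,"tz": 0,"roll": 0}
    - {"tx": 0,"ty": 0,"tz": 0,"roll": 0}

```text
time: 23.6
tcp_pos: [0.6037, 0.2251, 0.1895]
ee_rot: [[0.24, 0.971, 0.001], [0.971, -0.24, 0.001], [0.001, 0.001, -1.0]]
ft_force: [0.2, 0.7, -3.6]
finger_gap: 0.575
grip_force: 64.8
```

Call:
play_rows:
  increments:
    - {"tx": 0,"ty": 0,"tz": 0.04,"roll": 0}
    - {"tx": 0,"ty": 0,"tz": 0.02,"roll": 0}
    - {"tx": 0,"ty": 0,"tz": 0,"roll": 0}

```text
time: 23.9
tcp_pos: [0.6036, 0.2252, 0.1884]
ee_rot: [[0.24, 0.971, 0.001], [0.971, -0.24, 0.001], [0.001, 0.001, -1.0]]
ft_force: [-1.3, -0.7, 4.5]
finger_gap: 0.575
grip_force: 66.1
```

Call:
play_rows:
  fingers: 0.55
  increments:
    - {"tx": 0,"ty": 0,"tz": 0,"roll": 0}
    - {"tx": 0,"ty": 0,"tz": 0,"roll": 0}
    - {"tx": 0,"ty": 0,"tz": 0,"roll": 0}
    - {"tx": 0,"ty": 0,"tz": 0,"roll": 0}
    - {"tx": 0,"ty": 0,"tz": -0.5,"roll": 0}
    - {"tx": 0,"ty": 0,"tz": -0.9,"roll": 0}
    - {"tx": 0,"ty": 0,"tz": -0.9,"roll": 0}
    - {"tx": 0,"ty": 0,"tz": -0.9,"roll": 0}
    - {"tx": 0,"ty": 0,"tz": -0.9,"roll": 0}

```text
time: 24.8
tcp_pos: [0.6033, 0.225, 0.2916]
ee_rot: [[0.241, 0.971, 0.001], [0.971, -0.241, 0.0], [0.0, 0.001, -1.0]]
ft_force: [1.6, 0.3, 0.2]
finger_gap: 0.774
grip_force: 0.0
```

```bash
python3 go.py .416 .284 .29 -13.5; python3 look.py sw3 .045 .060 .603 .225 .05
```

```text
t24.8 pos [0.6033 0.225  0.2916] yaw -13.9 F [1.6 0.3 0.2] gap 0.774 grip 0
roll -0.053 | now-axes t [ 0.49 -7.84  0.06] | after-roll t [ 0.55 -7.84  0.06]
2194 rect [604.2 224.9] [50.9 50.1] angle of first side 76.0 (world) circle [604.3 225.3] 34.6 z50 0.053
```

Call:
play_rows:
  fingers: 1
  increments:
    - {"tx": 0.06,"ty": -0.98,"tz": 0,"roll": 0}
    - {"tx": 0.06,"ty": -0.98,"tz": 0,"roll": 0}
    - {"tx": 0.06,"ty": -0.98,"tz": 0,"roll": 0}
    - {"tx": 0.06,"ty": -0.98,"tz": 0,"roll": 0}
    - {"tx": 0.06,"ty": -0.98,"tz": 0,"roll": 0}
    - {"tx": 0.06,"ty": -0.98,"tz": 0,"roll": 0}
    - {"tx": 0.06,"ty": -0.98,"tz": 0,"roll": 0}
    - {"tx": 0.07,"ty": -0.98,"tz": 0,"roll": -0.05}
    - {"tx": 0,"ty": 0,"tz": 0,"roll": 0}
    - {"tx": 0,"ty": 0,"tz": 0,"roll": 0}

```text
time: 25.85
tcp_pos: [0.416, 0.2843, 0.2904]
ee_rot: [[0.233, 0.972, 0.001], [0.972, -0.233, 0.001], [0.001, 0.001, -1.0]]
ft_force: [0.3, -0.1, 0.8]
finger_gap: 0.999
grip_force: 0.0
```

```bash
python3 go.py .416 .284 .183 -13; python3 look.py sn1 .044 .056 .416 .284 .04
```

```text
t25.9 pos [0.416  0.2843 0.2904] yaw -13.5 F [ 0.3 -0.1  0.8] gap 0.999 grip 0
roll -0.059 | now-axes t [-0.02 -0.    4.3 ] | after-roll t [-0.01  0.    4.3 ]
1125 rect [416.6 284.9] [36.7 36. ] angle of first side 76.4 (world) circle [416.6 285.1] 24.8 z50 0.049
```

Well centred and aligned (-13.6 deg). Descend and grip.

Call:
play_rows:
  increments:
    - {"tx": 0.02,"ty": 0.02,"tz": 0.86,"roll": 0}
    - {"tx": 0,"ty": 0,"tz": 0.86,"roll": 0}
    - {"tx": 0,"ty": 0,"tz": 0.86,"roll": 0}
    - {"tx": 0,"ty": 0,"tz": 0.86,"roll": 0}
    - {"tx": 0,"ty": 0,"tz": 0.84,"roll": 0}
    - {"tx": 0,"ty": 0,"tz": 0,"roll": 0}
    - {"tx": 0,"ty": 0,"tz": 0,"roll": 0}

```text
time: 26.6
tcp_pos: [0.4174, 0.284, 0.1828]
ee_rot: [[0.235, 0.972, -0.0], [0.972, -0.235, -0.001], [-0.001, -0.0, -1.0]]
ft_force: [0.1, 0.4, -0.2]
finger_gap: 0.997
grip_force: 0.0
```

Call:
play_rows:
  fingers: -1
  increments:
    - {"tx": 0,"ty": 0,"tz": 0,"roll": 0}
    - {"tx": 0,"ty": 0,"tz": 0,"roll": 0}
    - {"tx": 0,"ty": 0,"tz": 0,"roll": 0}
    - {"tx": 0,"ty": 0,"tz": 0,"roll": 0}
    - {"tx": 0,"ty": 0,"tz": 0,"roll": 0}
    - {"tx": 0,"ty": 0,"tz": 0,"roll": 0}
    - {"tx": 0,"ty": 0,"tz": 0,"roll": 0}

```text
time: 27.3
tcp_pos: [0.4168, 0.2846, 0.1835]
ee_rot: [[0.234, 0.972, 0.001], [0.972, -0.234, 0.001], [0.001, 0.001, -1.0]]
ft_force: [-1.1, -0.5, 7.0]
finger_gap: 0.417
grip_force: 59.1
```

```bash
python3 go.py .621 .297 .28 -13.8
```

```text
t27.3 pos [0.4168 0.2846 0.1835] yaw -13.5 F [-1.1 -0.5  7. ] gap 0.417 grip 59
roll 0.036 | now-axes t [ 2.4   7.83 -3.85] | after-roll t [ 2.43  7.81 -3.86]
```

Call:
play_rows:
  increments:
    - {"tx": 0,"ty": 0,"tz": -0.98,"roll": 0}
    - {"tx": 0,"ty": 0,"tz": -0.98,"roll": 0}
    - {"tx": 0,"ty": 0,"tz": -0.98,"roll": 0}
    - {"tx": 0,"ty": 0,"tz": -0.98,"roll": 0}
    - {"tx": 0.4,"ty": 0.9,"tz": 0,"roll": 0}
    - {"tx": 0.4,"ty": 0.9,"tz": 0,"roll": 0}
    - {"tx": 0.4,"ty": 0.9,"tz": 0,"roll": 0}
    - {"tx": 0.4,"ty": 0.9,"tz": 0,"roll": 0}
    - {"tx": 0.4,"ty": 0.9,"tz": 0,"roll": 0}
    - {"tx": 0.4,"ty": 0.9,"tz": 0,"roll": 0}

```text
time: 28.3
tcp_pos: [0.5626, 0.3113, 0.2807]
ee_rot: [[0.234, 0.972, -0.001], [0.972, -0.234, -0.0], [-0.0, -0.0, -1.0]]
ft_force: [0.7, 0.1, -2.9]
finger_gap: 0.413
grip_force: 60.6
```

Call:
play_rows:
  increments:
    - {"tx": 0,"ty": 0.9,"tz": 0,"roll": 0}
    - {"tx": 0,"ty": 0.9,"tz": 0,"roll": 0}
    - {"tx": 0,"ty": 0.63,"tz": 0,"roll": 0.04}
    - {"tx": 0,"ty": 0,"tz": 0,"roll": 0}
    - {"tx": 0,"ty": 0,"tz": 0,"roll": 0}

```text
time: 28.8
tcp_pos: [0.6205, 0.297, 0.2803]
ee_rot: [[0.239, 0.971, -0.001], [0.971, -0.239, -0.0], [-0.0, -0.001, -1.0]]
ft_force: [-0.7, 0.2, -2.5]
finger_gap: 0.411
grip_force: 60.6
```

```bash
python3 go.py .621 .297 .1885 -13.8;  python3 look.py sn2 .009 .018 .612 .26 .1
```

```text
t28.8 pos [0.6205 0.297  0.2803] yaw -13.8 F [-0.7  0.2 -2.5] gap 0.411 grip 61
roll -0.006 | now-axes t [0.01 0.02 3.67] | after-roll t [0.   0.02 3.67]
2956 rect [644.7 284.5] [101.4 146.1] angle of first side 76.2 (world) circle [644.3 284.7] 88.0 z50 0.0134
```

View pics/sn2.png

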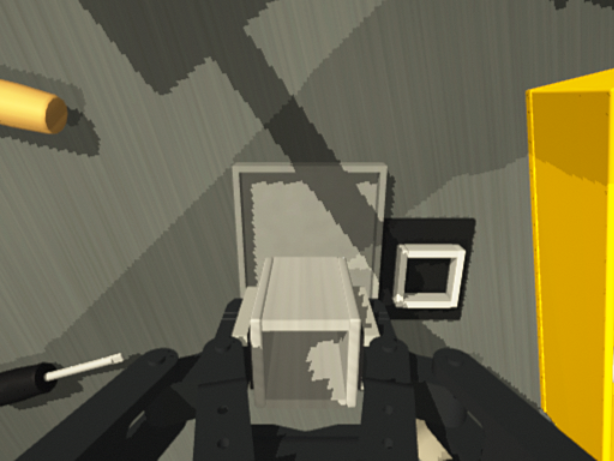

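The narrow square is over the free half of the square tray, and the far rim at row 165 is well clear. Lowering.

Call:
play_rows:
  increments:
    - {"tx": 0,"ty": 0,"tz": 0.9,"roll": 0}
    - {"tx": 0,"ty": 0,"tz": 0.9,"roll": 0}
    - {"tx": 0,"ty": 0,"tz": 0.9,"roll": 0}
    - {"tx": 0,"ty": 0,"tz": 0.64,"roll": 0}
    - {"tx": 0,"ty": 0,"tz": 0.24,"roll": 0}
    - {"tx": 0,"ty": 0,"tz": 0.06,"roll": 0}
    - {"tx": 0,"ty": 0,"tz": 0,"roll": 0}
    - {"tx": 0,"ty": 0,"tz": 0,"roll": 0}

```text
time: 29.65
tcp_pos: [0.6214, 0.2972, 0.1908]
ee_rot: [[0.239, 0.971, 0.001], [0.971, -0.239, 0.001], [0.001, 0.001, -1.0]]
ft_force: [-0.0, -0.3, -1.8]
finger_gap: 0.415
grip_force: 60.6
```

Call:
play_rows:
  increments:
    - {"tx": 0,"ty": 0,"tz": 0.05,"roll": 0}
    - {"tx": 0,"ty": 0,"tz": 0.03,"roll": 0}
    - {"tx": 0,"ty": 0,"tz": 0,"roll": 0}

```text
time: 29.95
tcp_pos: [0.621, 0.297, 0.1878]
ee_rot: [[0.239, 0.971, 0.0], [0.971, -0.239, 0.0], [0.0, 0.0, -1.0]]
ft_force: [0.1, 0.0, -2.7]
finger_gap: 0.416
grip_force: 60.6
```

Call:
play_rows:
  increments:
    - {"tx": 0,"ty": 0,"tz": 0.03,"roll": 0}
    - {"tx": 0,"ty": 0,"tz": 0,"roll": 0}
    - {"tx": 0,"ty": 0,"tz": 0,"roll": 0}

```text
time: 30.25
tcp_pos: [0.621, 0.297, 0.1876]
ee_rot: [[0.239, 0.971, 0.0], [0.971, -0.239, 0.0], [0.0, 0.0, -1.0]]
ft_force: [-2.4, -0.7, 6.4]
finger_gap: 0.413
grip_force: 61.3
```

Contact. Release, rise and check.

Call:
play_rows:
  fingers: 0.35
  increments:
    - {"tx": 0,"ty": 0,"tz": 0,"roll": 0}
    - {"tx": 0,"ty": 0,"tz": 0,"roll": 0}
    - {"tx": 0,"ty": 0,"tz": 0,"roll": 0}
    - {"tx": 0,"ty": 0,"tz": 0,"roll": 0}
    - {"tx": 0,"ty": 0,"tz": -0.5,"roll": 0}
    - {"tx": 0,"ty": 0,"tz": -1,"roll": 0}
    - {"tx": 0,"ty": 0,"tz": -1,"roll": 0}
    - {"tx": 0,"ty": 0,"tz": -1,"roll": 0}
    - {"tx": 0,"ty": 0,"tz": -1,"roll": 0}
    - {"tx": 0,"ty": 0,"tz": -1,"roll": 0}

```text
time: 31.25
tcp_pos: [0.6209, 0.2969, 0.3266]
ee_rot: [[0.239, 0.971, 0.001], [0.971, -0.239, 0.0], [0.0, 0.001, -1.0]]
ft_force: [0.1, 0.1, -0.8]
finger_gap: 0.674
grip_force: 0.0
```

Call:
play_rows:
  increments:
    - {"tx": 0,"ty": 0,"tz": -1,"roll": 0}
    - {"tx": 0,"ty": 0,"tz": -1,"roll": 0}
    - {"tx": 0,"ty": 0,"tz": -1,"roll": 0}
    - {"tx": 0,"ty": 0,"tz": 0,"roll": 0}
    - {"tx": 0,"ty": 0,"tz": 0,"roll": 0}

```text
time: 31.75
tcp_pos: [0.6209, 0.2969, 0.4006]
ee_rot: [[0.239, 0.971, 0.001], [0.971, -0.239, 0.001], [0.001, 0.001, -1.0]]
ft_force: [0.1, 0.9, -0.2]
finger_gap: 0.677
grip_force: 0.0
```

```bash
python3 look.py end .045 .060 .621 .297 .04
python3 - <<'E'
from h import *
f,z,K,E=shot('side'); save(f,'side9.png')
E
```

```text
596 rect [621.7 297.6] [36.2 35.9] angle of first side 76.7 (world) circle [621.8 297.6] 24.8 z50 0.0529
```

View pics/side9.png

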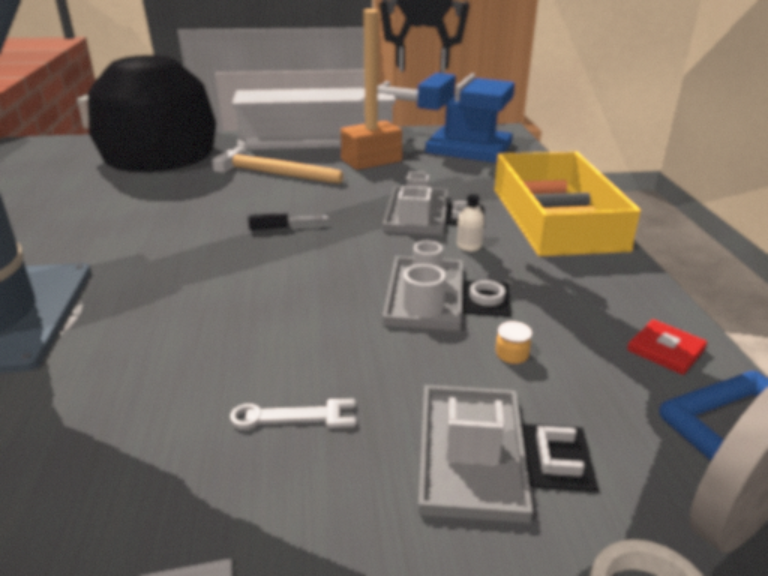

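The channel stands at (475,430), the pipes at (425,290) and (428,250), and the squares at (415,205) and (418,178), each in its own tray. The bottle is upright at (470,225) and the gripper is clear.

```bash
python3 -c "
from workcell import robot
print(robot.job_done())"
```

```text
the job is handed in; nothing more can be done
None
```

All five cut-offs stand upright in their matching trays, two of a kind side by side, with the bottle still upright and the gripper clear; the job was handed in at about 32 s, and the judge's verdict was not shown.

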